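Clamp a jar in a one-handed prep board, ready for opening

ROBOT

A 6-joint arm with a two-finger parallel gripper is mounted at the origin on a cart in front of the work surface, level with it; the furniture and walls round the work are solid. World frame = base frame: x ahead of the robot, y to its left, z up, the work surface at z = 0. Lengths are in m, angles in rad, forces in N, time in s.
With the tool pointing down it reaches from about 0.35 to 0.775 m from the base axis. Payload 7.3 kg.
Tool frame: the origin (TCP) lies on the centre line of the jaws, within the pads' length; the fingertips stand 25 mm ahead of it and the grasp point (between the pads) lies 6 mm ahead of it; z points along the fingers, y is the line along which they close (so a half turn about z gives the same grasp; the last joint's range is limited). The gripper opens to 92 mm and grips with 3 to 60 N. Pads are 19 mm wide; open, the fingers measure 130 mm over their backs; the gripper's body (75 mm by 190 mm) begins 47 mm behind the grasp point.
Start: joints at [-1.381, 0.342, 1.524, -0, 1.275, -0.146], TCP at [0.173, -0.496, 0.252] pointing down, gripper open.
Joint ranges: [-2.53, 2.53], [-0.77, 2.02], [0.04, 2.7], [-1, 4.14], [0.28, 2.66], [-3.11, 3.11]. Speed limits (rad/s): [2.57, 2.57, 3.14, 3.14, 3.14, 3.14].

INTERFACE

Orientations are given as a unit quaternion [x, y, z, w].
In Python, from station import robot gives the robot as it stands.
- The arm moves only by the shell command python3 -m jog 'ROWS' [FORCE]. ROWS is JSON, a list of rows, each an object with "fingers": the finger opening in mm, from 0 to 91.8; "travel": the shift along the world's x, y, z in mm, a list of three; "turn": the turn about the world's z in degrees. In form: [{"fingers": fingers, "travel": [dx, dy, dz], "turn": turn}, ...]. A call has 1 to 8 rows; each row shifts and turns the commanded pose from where the row before left it; what a row does not reach is not made up. A row lasts 1/12 s, in which the tool goes at most 41.7 mm and 7.16 degrees, less where a joint would pass 70% of its speed; a pose out of reach is approached as far as the arm can. A call is refused whole if a number of a shift passes 41.7 or a number of a turn 7.16, either way. A call with a gripper value outside its range is refused whole. The fingers move at their own pace and stop on an object; FORCE is the grip in N (left out, the last holds). Time passes only in rows, so rows that do not move let the fingers close. It gives the time, the measured TCP pose, the force, the opening and the grip force at its end, in the units of the state.
- robot.read_state(): the state, without advancing time (a new reading comes with each control period).
- robot.capture(name): name is "side" or "top"; returns a dict with "frame" (384x512x3 uint8, red, green, blue), "fx", "fy", "cx", "cy" (pixels), "R" (3x3) and "t" (3): a world point X has camera coordinates R X + t. Camera axes: x right, y down, z forward; pixel columns grow to the right and rows downward; lengths in m; the calibration is good to about 2 mm. A picture is of the moment at which its call begins. There is no depth.
- robot.hand_in(): hands the job in; it is judged then, once.
Trained networks look in the newest picture that a camera, given by its name, has taken for a name from the list of things; names that differ only in an ending like _2 or _b are one class to them, and where a whole thing is asked for, a point or a joint stands for the part that bears it (a point fixed in the world has none). Each returns a list of dicts, best first, with "conf" (0 to 1); they miss things now and then, are a little off and sometimes report something else, mostly with a low value. They report only what shows in the picture. A call takes as long as a camera call. They do not tell look-alikes from the thing itself.
- robot.recognise(camera, query): "rect" ([left, top, right, bottom] in pixels, round what is visible of it).
- robot.trace(camera, query): "region" (384x512 bool, what is visible of it) and "rect" ([left, top, right, bottom] in pixels, round what is visible of it).
The state is a dict: "time_s": time; "joint_positions": joint angles; "qd": joint speeds; "tau": joint torques, N m; "ee_pos": TCP position; "orientation": TCP orientation; "force": force on the tool from outside, world axes, zero at the start; "torque": the same for the moment, N m; "grip_width": opening from 0.0 (shut) to 1.0 (fully open); "finger_force": force on a finger pad.
Only numpy, scipy, OpenCV 4.12 (cv2) and the standard library are available. Lean on these libraries where they do the work, as an engineer would, in place of code of your own. Each camera call takes 0.05 s, during which the arm holds its last target. There are 200 camera calls.

TASK

Make the jar with the black lid ready for one-handed opening: stand it upright on the prep board between the two jaws and let go, slide the loose jaw up by its push plate until the jar is gently but surely nipped between the jaws, then throw the red cam lever right over so that it snaps past centre, lies flat and clamps the jar tight. Go by feel: the jar is glass, so do not shove the jaw hard against it, do not force the lever, and leave the other things where they are.

Things in the scene. Friction and masses are not known exactly. Their poses are not given: they have to be found in the camera images.
- board: Wooden prep board for one-handed cooks, 200 x 320 x 22 mm, held fast to the worktop by four suction feet (8 mm); it does not move. Origin: centre of its underside, 8 mm above the worktop; its top is 22 mm above the origin. Its y axis runs along its length, from the sliding carriage towards the V jaw; z up.
- v_jaw: Fixed grey V jaw with black rubber faces on the board, 120 degree V that opens towards -y of the board, about 66 mm wide, 47 mm high above the board. Same origin and axes as the board.
- jar_place (a point): Point on the board's top (30 mm above the worktop), on the centre line, where the jar's axis stands when the jar is home in the V jaw. Axes as the board's (y towards the V jaw). A jar put down 4 to 12 mm short of it (towards -y) stands clear of both jaws; the sliding jaw then pushes it home.
- carriage (a joint): Travel of the sliding carriage along the board's +y, m; grows towards the V jaw; 0 is where the jaw's face stands 57 mm from jar_place. It slides against about 4 N of friction; a jar that it pushes along the board takes another 2 to 5 N, and once the jar is home in the V jaw the force climbs steadily. It stays where it is left while the lever is up; with the lever over it is locked to its track.
- push_plate (a point): Centre of the rear face (looks to -y of the board) of the aluminium plate at the back end of the carriage, where the carriage is pushed. The plate is 50 mm wide, and reaches from 1.5 to 27.5 mm above the board's top (point 14.5 mm above it). Axes as the board's.
- jaw_face (a point): Centre of the black rubber face of the sliding jaw while the lever is up (it moves with the carriage; 26.5 mm above the board's top). The face is 58 mm wide, 40 mm high. Axes as the board's. The jaw's rubber backing yields: some 5 to 10 N for each mm that it is pressed against the jar. Throwing the lever thrusts the face about 4 mm forward of the carriage; if it starts with 1 to 2 mm of slack the clamp holds too weakly.
- jaw: The sliding grey jaw plate with its rubber face, on the front of the carriage. Origin under its face, at the height of the board's top. Axes as the board's.
- lever (a joint): Angle of the red cam lever, rad: 0 upright (open), 1.57 lying back flat over the carriage, towards -y of the board (closed, at its stop). Dead centre is at 1.27; before it the lever resists with up to about 15 N at its end, after it the lever snaps on to its stop by itself. From upright to about 0.3 it swings freely, with less than 1 N; it starts between 0 and 0.2.
- lever_pivot (a point): Centre of the lever's cross pin on the carriage, 36 mm above the board's top, 42 mm behind the jaw's face. The pin lies along the board's x. Axes as the board's.
- lever_tip (a point): Free end of the red lever, 82 mm from the pin, on its middle line. Its z axis points along the lever away from the pin; y is the side that looks to the jar when the lever is upright, and up when it is closed.
- handle: The red lever arm: 8 to 9 mm thick, 15 mm wide, its last 32 mm 22 mm wide. Origin on the pin, axes as lever_tip.
- green_jar_mid (a point): Centre (47 mm above its foot) of the round glass jar with the black lid and the green label: 64 mm across its lid and base, the glass at the height of the jaws some mm slimmer (not measured), 94 mm tall, about 0.25 to 0.43 kg. z up.
- green_jar: The same jar; origin at the centre of its foot.
- nut_jar: Bystander: jar with a white lid, 58 x 62 x 99 mm; origin at its foot.
- spice_jar: Bystander: spice jar with a dark cap, 41 mm across, 105 mm tall; origin at its foot.
- glass: Bystander: drinking glass, 80 mm across, 88 mm tall; origin at its foot.
Things that resemble listed ones, but are neither listed nor needed, are in the scene too. What is shaped like the green_jar but blue, brown or orange is not meant.

How it is judged:
By the outcome, as a careful person would: the job done as asked, in the order asked, and still so for the second after the job is handed in, with the robot touching nothing.
It also fails if it takes over 72 s, if anything falls off the work surface, if the arm or the gripper's body presses on something with over 40 N, if the wrist force passes 120 N, or if a joint passes its speed limit or range.

## Working session

There is one attempt and no reset: what is moved stays moved. The work goes in short steps, Python scripts to look and compute and a shell command to move; the robot and the scene stay as the last step left them, time stands still between calls to the robot, and variables do not carry over. Pictures are saved under pics/ and viewed, at most 10 in all, crops included, and the job is handed in when it is done.

```bash
mkdir -p pics; ls; python3 - <<'E'
from station import robot
import cv2,numpy as np
s=robot.read_state();print({k:np.round(v,3).tolist() for k,v in s.items()})
ims=[]
for c in("side","top"):
    d=robot.capture(c);cv2.imwrite(f"pics/{c}0.png",d["frame"][:,:,::-1]);ims.append(d["frame"])
    print(c,d["fx"],d["cx"],d["cy"],np.round(d["R"],3).tolist(),np.round(d["t"],3).tolist())
    for q in("board","v_jaw","jaw","handle","push_plate","green_jar","nut_jar","spice_jar","glass"):
        print(q,[(round(r["conf"],2),np.round(r["rect"]).tolist()) for r in robot.recognise(c,q)][:5])
E
```

```text
pics
{'time_s': 0.0, 'joint_positions': [-1.381, 0.343, 1.525, -0.0, 1.275, -0.146], 'qd': [0.001, -0.0, -0.001, -0.002, 0.0, -0.0], 'tau': [0.001, -43.124, -24.422, 0.072, 0.056, -0.0], 'ee_pos': [0.173, -0.495, 0.251], 'orientation': [0.986, 0.167, -0.0, -0.001], 'force': [0.16, 0.08, 0.239], 'torque': [-0.059, 0.006, 0.002], 'finger_force': 0.0, 'grip_width': 1.004}
side 431.2926636379746 257.69038860323747 194.03470024279665 [[-1.0, 0.021, -0.001], [0.01, 0.432, -0.902], [-0.019, -0.902, -0.432]] [0.523, 0.094, 1.455]
board [(0.71, [209.0, 172.0, 273.0, 243.0])]
v_jaw [(0.87, [230.0, 206.0, 252.0, 229.0]), (0.54, [258.0, 258.0, 282.0, 297.0]), (0.4, [232.0, 172.0, 248.0, 208.0])]
jaw [(0.7, [234.0, 197.0, 252.0, 211.0])]
handle [(0.46, [241.0, 173.0, 245.0, 195.0])]
push_plate [(0.57, [232.0, 175.0, 250.0, 202.0]), (0.18, [257.0, 229.0, 277.0, 262.0])]
green_jar [(0.9, [305.0, 265.0, 332.0, 306.0]), (0.72, [252.0, 256.0, 284.0, 298.0]), (0.7, [220.0, 283.0, 247.0, 330.0]), (0.57, [211.0, 251.0, 240.0, 291.0])]
nut_jar [(0.58, [257.0, 229.0, 276.0, 263.0])]
spice_jar []
glass [(0.71, [184.0, 221.0, 218.0, 260.0]), (0.57, [231.0, 175.0, 251.0, 209.0]), (0.4, [239.0, 173.0, 249.0, 188.0])]
top 442.71118485935654 251.37693722043235 193.7666990510595 [[-0.011, -1.0, -0.006], [-0.998, 0.012, -0.058], [0.058, 0.005, -0.998]] [-0.016, 0.538, 1.574]
board [(0.8, [210.0, 150.0, 304.0, 212.0])]
v_jaw []
jaw [(0.52, [262.0, 175.0, 266.0, 186.0]), (0.2, [262.0, 175.0, 295.0, 192.0])]
handle []
push_plate [(0.95, [262.0, 174.0, 288.0, 190.0])]
green_jar [(0.84, [136.0, 160.0, 160.0, 182.0]), (0.74, [98.0, 171.0, 123.0, 190.0]), (0.69, [377.0, 151.0, 399.0, 164.0]), (0.66, [120.0, 231.0, 146.0, 251.0]), (0.64, [132.0, 195.0, 153.0, 215.0])]
nut_jar [(0.53, [172.0, 196.0, 194.0, 214.0])]
spice_jar [(0.61, [379.0, 156.0, 399.0, 168.0])]
glass [(0.79, [180.0, 136.0, 203.0, 164.0])]
```

View pics/side0.png

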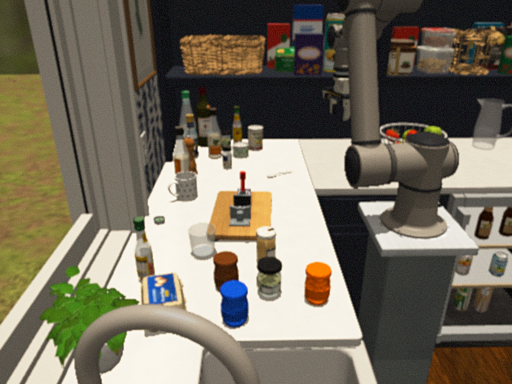

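View pics/top0.png

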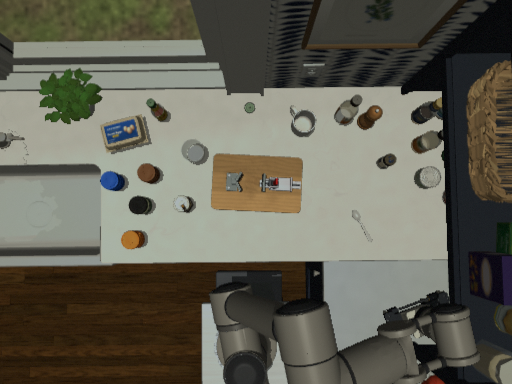

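```bash
cat > h.py <<'E'
from station import robot
import cv2,numpy as np
def cap(c): return robot.capture(c)
def ray(d,u,v):
    p=np.array([(u-d["cx"])/d["fx"],(v-d["cy"])/d["fy"],1.]);R=np.array(d["R"]);
    return -R.T@np.array(d["t"]),R.T@p
def atz(d,u,v,z):
    o,r=ray(d,u,v);return o+r*(z-o[2])/r[2]
def proj(d,X):
    c=np.array(X)@np.array(d["R"]).T+np.array(d["t"])
    return np.stack([d["fx"]*c[...,0]/c[...,2]+d["cx"],d["fy"]*c[...,1]/c[...,2]+d["cy"]],-1)
def crop(d,x0,y0,x1,y1,f,name):
    cv2.imwrite("pics/"+name,cv2.resize(d["frame"][y0:y1,x0:x1,::-1],None,fx=f,fy=f,interpolation=cv2.INTER_CUBIC))
E
python3 - <<'E'
from h import *
T=cap("top");S=cap("side")
a=S["frame"][170:315,195:340,::-1];b=T["frame"][145:260,90:310,::-1]
r=lambda i,w,h:cv2.resize(i,(w,h),interpolation=cv2.INTER_CUBIC)
cv2.imwrite("pics/crop1.png",r(a,580,580)); cv2.imwrite("pics/crop2.png",r(b,792,414))
for c,d in(("top",T),("side",S)):
  for q in("board","green_jar","lever_tip","jaw","v_jaw","push_plate","carriage"):
    for t in robot.trace(c,q)[:5]:
        m=np.argwhere(t["region"])
        mr=cv2.minAreaRect(m[:,::-1].astype(np.float32))
        print(c,q,round(t["conf"],2),np.round(t["rect"],1),len(m),"cen",np.round(m.mean(0)[::-1],1),np.round(mr[0],1),np.round(mr[1],1),round(mr[2],1))
        np.save(f"{c}_{q}_{int(m.mean(0)[1])}.npy",t["region"])
E
```

```text
top board 0.88 [210.  153.5 305.1 209.8] 4943 cen [256.8 182.8] [256.6 182.8] [89.5 56. ] 2.6
top board 0.54 [266.3 178.9 292.5 191.1] 374 cen [277.2 183. ] [277. 182.] [16. 30.] 90.0
top board 0.41 [129.3 195.6 151.3 213. ] 335 cen [140.3 204.6] [140.  204.5] [17. 22.] 90.0
top green_jar 0.88 [132.7 193.4 149.9 215.8] 362 cen [140.  204.5] [140. 204.] [18. 22.] 90.0
top green_jar 0.88 [101.1 171.7 125.2 189.6] 342 cen [111.5 180.8] [111.5 181. ] [22.4 17.4] 26.6
top green_jar 0.73 [132.1 162.2 158.8 183.6] 318 cen [147.8 172.8] [147.5 173. ] [18. 21.] 90.0
top green_jar 0.65 [118.1 230.7 145.9 250.3] 379 cen [132.9 239. ] [133. 239.] [18. 24.] 90.0
top jaw 0.58 [262.6 173.3 266.9 187.4] 65 cen [263.6 182. ] [264. 182.] [16.  4.] 90.0
top v_jaw 0.54 [225.9 171.3 240.7 190.3] 219 cen [232.6 181.5] [233.  181.5] [17. 14.] 90.0
top push_plate 0.65 [263.7 172.7 292.8 193.1] 391 cen [276.8 183. ] [277. 182.] [18. 30.] 90.0
top push_plate 0.34 [172.1 193.  192.3 213.4] 261 cen [183.1 203.1] [183. 203.] [16. 18.] 90.0
top carriage 0.77 [263.4 175.7 293.9 190.2] 387 cen [277.  183.2] [277.  
[... 371 characters left out ...]
 303.6] [233.  304.5] [47. 28.] 90.0
side green_jar 0.65 [255.5 256.  283.4 301.6] 976 cen [268.6 277.9] [268.5 278. ] [42. 25.] 90.0
side green_jar 0.61 [302.6 262.1 334.2 307.2] 1046 cen [317.3 283.1] [317.3 283.4] [26.3 45.1] 3.0
side lever_tip 0.5 [242.  169.5 242.9 191.7] 79 cen [242.3 178.6] [242.  180.5] [17.  6.] 90.0
side jaw 0.75 [234.8 195.1 251.3 207.4] 211 cen [241.2 200.3] [241. 200.] [12. 18.] 90.0
side v_jaw 0.7 [228.3 203.4 250.9 229.9] 455 cen [239.5 216.1] [240. 216.] [22. 22.] 90.0
side push_plate 0.66 [232.  173.8 249.1 201.6] 387 cen [242.  193.5] [241.5 189. ] [34. 17.] 90.0
side carriage 0.75 [230.6 172.4 251.3 209. ] 368 cen [242.4 193.2] [241.5 189. ] [34. 17.] 90.0
```

View pics/crop1.png

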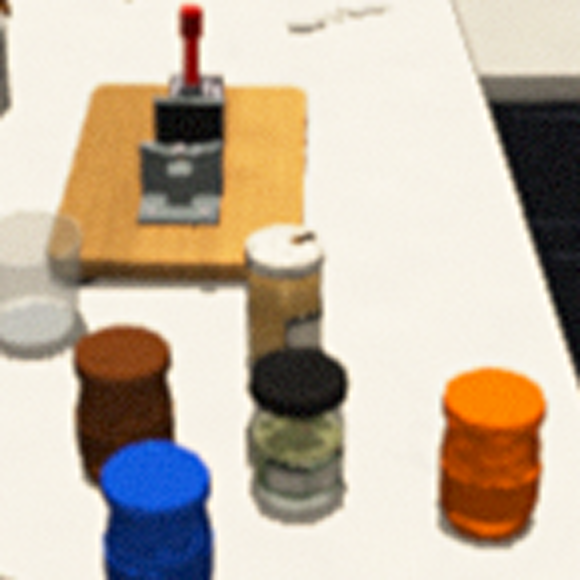

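View pics/crop2.png

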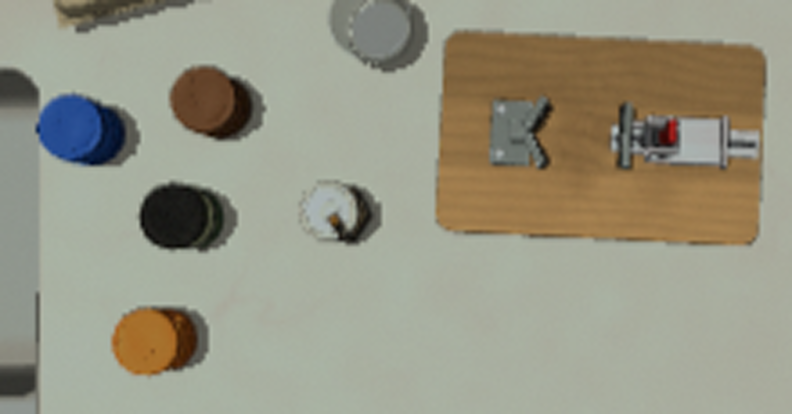

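```bash
cat > fit.py <<'E'
from h import *
from scipy.optimize import minimize
import glob
K=8
def render(d,P):
    p=proj(d,P); m=np.zeros((384*K//1,512*K),np.uint8)
    h=cv2.convexHull(((p+.5)*K-.5).astype(np.float32)).round().astype(np.int32)
    cv2.fillConvexPoly(m,h,1)
    return cv2.resize(m.astype(np.float32),(512,384),interpolation=cv2.INTER_AREA)
def board(q):
    x,y,a=q;c,s=np.cos(a),np.sin(a)
    P=np.array([[i*.1,j*.16,k] for i in(-1,1) for j in(-1,1) for k in(.008,.030)])
    return np.c_[x+c*P[:,0]-s*P[:,1],y+s*P[:,0]+c*P[:,1],P[:,2]]
def cyl(q,r,h,z0=0):
    t=np.linspace(0,2*np.pi,40);return np.concatenate([np.c_[q[0]+r*np.cos(t),q[1]+r*np.sin(t),0*t+z] for z in(z0,z0+h)])
def fit(obs,model,x0,step):
    f=lambda q:sum(np.abs(render(d,model(q))-m).sum()/m.sum() for d,m in obs)
    sx=[x0]+[np.array(x0)+np.eye(len(x0))[i]*step[i] for i in range(len(x0))]
    r=minimize(f,x0,method="Nelder-Mead",options=dict(initial_simplex=sx,xatol=2e-4,fatol=1e-4));return r.x,r.fun
E
python3 - <<'E'
from fit import *
T=cap("top");S=cap("side")
ld=lambda n:np.load(n).astype(np.float32)
bt,bs=ld("top_board_256.npy"),ld("side_board_240.npy")
b0=[*atz(T,256.6,182.8,.03)[:2],-.04];st=[.01,.01,.03]
for o in([(T,bt)],[(S,bs)],[(T,bt),(S,bs)]): print("board",fit(o,board,b0,st))
jt,js=ld("top_green_jar_139.npy" if glob.glob("top_green_jar_139.npy") else "top_green_jar_140.npy"),ld("side_green_jar_268.npy")
j0=atz(T,140,204.5,.06)[:2];m=lambda q:cyl(q,.032,.094)
for o in([(T,jt)],[(S,js)],[(T,jt),(S,js)]): print("jar",fit(o,m,list(j0),[.01,.01]))
for n,u,v,z in(("nut",183,203,.099),("glass",195,152,.088),("brown",148,173,.094),("blue",112,181,.094)):print(n,atz(T,u,v,z).round(3))
# lever tip/plate etc.
print("vjaw",atz(T,232.6,181.5,.06),"jawface plane top",atz(T,263.6,182,.077))
print("plate rear",atz(T,292,183.5,.05),"levertop",atz(T,277.5,181.5,.145))
E
```

```text
board (array([ 0.57723182, -0.04108981, -0.05899061]), np.float64(0.02712484821677208))
board (array([ 0.57782891, -0.0427403 , -0.05450512]), np.float64(0.17708146572113037))
board (array([ 0.57764272, -0.04136488, -0.05913041]), np.float64(0.20817366242408752))
jar (array([0.50327405, 0.36844256]), np.float64(0.0923256203532219))
jar (array([0.50298312, 0.35996107]), np.float64(0.10463626682758331))
jar (array([0.50324412, 0.36751569]), np.float64(0.20677775144577026))
nut [0.505 0.211 0.099]
glass [0.681 0.17  0.088]
brown [0.609 0.331 0.094]
blue [0.583 0.455 0.094]
vjaw [0.57941667 0.04302181 0.06      ] jawface plane top [ 0.57494778 -0.06493801  0.077     ]
plate rear [ 0.57075864 -0.16530668  0.05      ] levertop [ 0.5703208  -0.10929408  0.145     ]
```

```bash
python3 - <<'E'
from h import *
T=[cap("top")["frame"].astype(float) for _ in range(4)];S=[cap("side")["frame"].astype(float) for _ in range(4)]
t=np.mean(T,0).astype(np.uint8)[165:200,215:305,::-1];s=np.mean(S,0).astype(np.uint8)[168:232,215:265,::-1]
o=np.zeros((600,800,3),np.uint8)
o[:280,:720]=cv2.resize(t,None,fx=8,fy=8,interpolation=cv2.INTER_CUBIC)
a=cv2.resize(s,None,fx=5,fy=5,interpolation=cv2.INTER_CUBIC);o[280:600,:250]=a
d=cap("top")
B=np.array([.5775,-.0415]);a=-.058
w=lambda x,y,z:np.array([B[0]+np.cos(a)*x-np.sin(a)*y,B[1]+np.sin(a)*x+np.cos(a)*y,z])
cv2.imwrite("pics/crop3.png",o)
E
```

```text
(no output)
```

View pics/crop3.png

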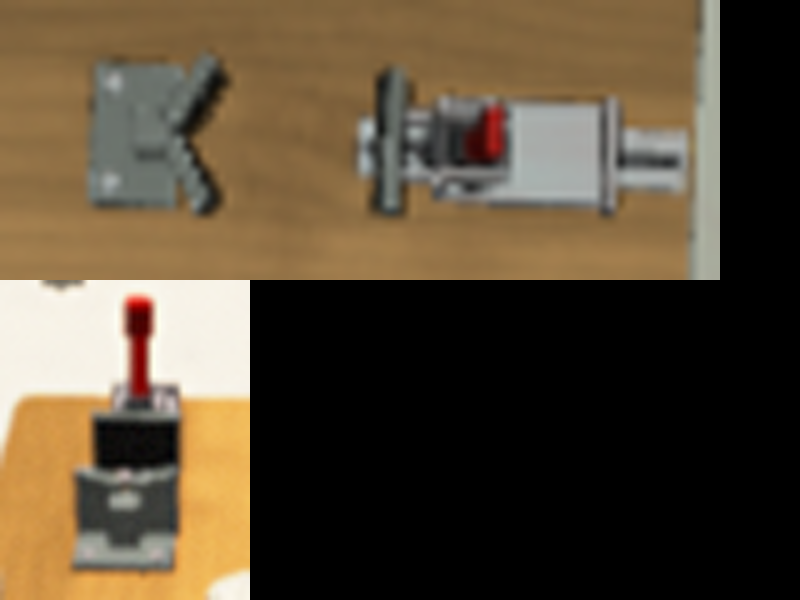

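```bash
python3 - <<'E'
from h import *
d=cap("top");a=-.058
o,_=ray(d,0,0);print("cam",o.round(3))
def b(u,v,z):
    p=atz(d,(u+.5)/8-.5+215,(v+.5)/8-.5+165,z);q=p[:2]-[.5775,-.0415]
    return (np.round(1000*np.array([np.cos(a)*q[0]+np.sin(a)*q[1],-np.sin(a)*q[0]+np.cos(a)*q[1]]),1),p.round(4))
for n,u,v,z in(("tipU",228,70,.077),("tipL",218,207,.077),("apex",187,132,.077),("faceTop U",386,70,.077),("faceTop L",380,210,.077),("face bottom",374,135,.0365),("plateU",619,100,.0575),("plateL",614,210,.0575),("lever end U",497,105,.147),("lever end L",492,155,.147),("vbaseU",92,65,.04),("vbaseL",88,205,.04)):print(n,*b(u,v,z))
E
```

```text
cam [ 0.446 -0.03   1.602]
tipU [25.7 48.8] [0.606  0.0057 0.077 ]
tipL [-33.9  50.3] [0.5466 0.0107 0.077 ]
apex [-2.  65.2] [0.5792 0.0237 0.077 ]
faceTop U [ 28.8 -19.5] [ 0.6051 -0.0626  0.077 ]
faceTop L [-31.9 -19.6] [ 0.5445 -0.0592  0.077 ]
face bottom [  3.9 -16.1] [ 0.5805 -0.0578  0.0365]
plateU [  22.4 -122.2] [ 0.5928 -0.1648  0.0575]
plateL [ -25.9 -122. ] [ 0.5446 -0.1618  0.0575]
lever end U [  9.1 -64.8] [ 0.5828 -0.1067  0.147 ]
lever end L [-11.7 -63.6] [ 0.5621 -0.1043  0.147 ]
vbaseU [ 28.9 110.2] [0.6128 0.0669 0.04  ]
vbaseL [-33.3 108.9] [0.5506 0.0691 0.04  ]
```

Candidates: black lid with green contents, top (139,205) / side (268,277); brown, top (148,173) / side (226,271); blue (112,181) / (234,303); orange (133,239) / (317,283); white-lidded nut jar (183,203) / (266,243). In the close crop, only the jar at (139,205) has the black lid and green body, so that is the target. The board's V jaw is at top (238,181) and the lever at (277,181).

```bash
python3 -m jog '[{"fingers":84,"travel":[25,40,0],"turn":7.1},{"fingers":84,"travel":[25,40,0],"turn":7.1},{"fingers":84,"travel":[25,40,0],"turn":7.1},{"fingers":84,"travel":[25,40,0],"turn":7.1},{"fingers":84,"travel":[25,40,0],"turn":7.1},{"fingers":84,"travel":[25,40,0],"turn":7.1},{"fingers":84,"travel":[25,40,0],"turn":7.1},{"fingers":84,"travel":[25,40,0],"turn":7.1}]' 25
python3 -m jog '[{"fingers":84,"travel":[16,36,0],"turn":7},{"fingers":84,"travel":[16,36,0],"turn":7},{"fingers":84,"travel":[16,36,0],"turn":0},{"fingers":84,"travel":[16,36,0],"turn":0},{"fingers":84,"travel":[16,36,0],"turn":0},{"fingers":84,"travel":[16,36,0],"turn":0},{"fingers":84,"travel":[16,36,0],"turn":0},{"fingers":84,"travel":[16,36,0],"turn":0}]'
python3 -m jog '[{"fingers":84,"travel":[0,32,0],"turn":0},{"fingers":84,"travel":[0,32,0],"turn":0},{"fingers":84,"travel":[0,32,0],"turn":0},{"fingers":84,"travel":[0,32,0],"turn":0},{"fingers":84,"travel":[0,32,0],"turn":0},{"fingers":84,"travel":[0,32,0],"turn":0},{"fingers":84,"travel":[0,32,0],"turn":0},{"fingers":84,"travel":[0,29,0],"turn":0}]'
```

```text
time_s: 3.07
ee_pos: [0.3503, -0.2112, 0.252]
orientation: [0.786, 0.618, 0.0, 0.0]
force: [1.6, -0.5, -0.5]
grip_width: 0.915
finger_force: 0.0
time_s: 3.73
ee_pos: [0.4781, 0.0771, 0.252]
orientation: [0.707, 0.707, 0.0, 0.0]
force: [-0.1, -0.7, 0.3]
grip_width: 0.916
finger_force: 0.0
time_s: 4.4
ee_pos: [0.4773, 0.3299, 0.2517]
orientation: [0.707, 0.708, 0.0, 0.0]
force: [0.3, -0.8, -0.0]
grip_width: 0.916
finger_force: 0.0
```

```bash
python3 -m jog '[{"fingers":84,"travel":[0,0,0],"turn":0},{"fingers":84,"travel":[0,0,0],"turn":0}]'
python3 - <<'E'
from fit import *
S=cap("side");T=cap("top")
for c in("side","top"):
  for t in robot.trace(c,"green_jar")[:4]: 
    m=t["region"];k=np.argwhere(m).mean(0)[::-1];print(c,t["conf"],k.round(1),t["rect"])
    if c=="side" and abs(k[0]-268)<5: print(fit([(S,m.astype(np.float32))],lambda q:cyl(q,.032,.094),[.503,.365],[.01,.01]))
E
```

```text
time_s: 4.57
ee_pos: [0.4772, 0.3291, 0.2513]
orientation: [0.706, 0.708, -0.0, 0.0]
force: [0.2, -0.6, 0.5]
grip_width: 0.914
finger_force: 0.0
side 0.85 [224.7 268.2] [210.0, 253.5, 240.5, 292.8]
side 0.73 [317.5 282.9] [304.6, 261.4, 331.5, 304.6]
side 0.7 [268.7 277.9] [255.0, 254.8, 282.7, 298.6]
(array([0.5027493 , 0.35943748]), np.float64(0.12015478312969208))
side 0.6 [233.7 303.8] [223.3, 282.1, 247.7, 330.8]
top 0.75 [147.9 172.6] [136.5, 160.3, 158.4, 182.2]
top 0.65 [108.3 177.6] [99.3, 172.3, 119.5, 188.4]
top 0.45 [146.  204.1] [143.9, 196.6, 152.6, 212.8]
top 0.4 [129.4 245.6] [124.3, 245.4, 135.7, 251.8]
```

```bash
python3 - <<'E'
from fit import *
S=cap("side");T=cap("top")
for d,f,(x0,y0,x1,y1) in((T,"top0",(125,190,157,220)),(S,"side0",(250,250,290,285))):
    g=cv2.imread(f"pics/{f}.png").max(2)[y0:y1,x0:x1]
    m=np.zeros((384,512),np.float32);n,l,st,_=cv2.connectedComponentsWithStats((g<55).astype(np.uint8))
    i=1+st[1:,4].argmax();m[y0:y1,x0:x1]=l==i;print(f,st[i]+[x0,y0,0,0,0])
    for h in(.012,.016,.02): print(h,fit([(d,m)],lambda q:cyl(q,.032,h,.094-h),[.503,.365],[.01,.01]))
E
```

```text
top0 [129 196  23  18 314]
0.012 (array([0.50181536, 0.36623225]), np.float64(0.23278264701366425))
0.016 (array([0.50150754, 0.36596458]), np.float64(0.24283438920974731))
0.02 (array([0.49992713, 0.36071407]), np.float64(0.2353702187538147))
side0 [258 257  23  18 326]
0.012 (array([0.50273127, 0.36436848]), np.float64(0.23835314810276031))
0.016 (array([0.5027879 , 0.35942642]), np.float64(0.32615989446640015))
0.02 (array([0.5022767 , 0.35406321]), np.float64(0.41348734498023987))
```

```bash
python3 -m jog '[{"fingers":84,"travel":[12.5,18,0],"turn":0},{"fingers":84,"travel":[12.5,18,0],"turn":0},{"fingers":84,"travel":[0,0,-25],"turn":0},{"fingers":84,"travel":[0,0,-30],"turn":0},{"fingers":84,"travel":[0,0,-30],"turn":0},{"fingers":84,"travel":[0,0,-20],"turn":0},{"fingers":84,"travel":[0,0,0],"turn":0}]'
```

```text
time_s: 5.45
ee_pos: [0.5007, 0.3619, 0.1421]
orientation: [0.707, 0.707, -0.004, -0.001]
force: [-1.0, -0.1, -0.3]
grip_width: 0.917
finger_force: 0.0
```

```bash
python3 -m jog '[{"fingers":84,"travel":[1,3,-15],"turn":0},{"fingers":84,"travel":[0,0,-15],"turn":0},{"fingers":84,"travel":[0,0,-15],"turn":0},{"fingers":84,"travel":[0,0,-6],"turn":0},{"fingers":84,"travel":[0,0,0],"turn":0}]' && python3 -m jog '[{"fingers":55,"travel":[0,0,0],"turn":0},{"fingers":55,"travel":[0,0,0],"turn":0},{"fingers":55,"travel":[0,0,0],"turn":0},{"fingers":55,"travel":[0,0,0],"turn":0},{"fingers":55,"travel":[0,0,0],"turn":0},{"fingers":55,"travel":[0,0,0],"turn":0},{"fingers":55,"travel":[0,0,0],"turn":0}]' 25
```

```text
time_s: 5.87
ee_pos: [0.5037, 0.3664, 0.0956]
orientation: [0.707, 0.707, -0.001, -0.0]
force: [-0.2, -0.7, 0.6]
grip_width: 0.913
finger_force: 0.0
time_s: 6.45
ee_pos: [0.5039, 0.3673, 0.0968]
orientation: [0.707, 0.707, 0.001, 0.0]
force: [-2.2, -0.4, 5.5]
grip_width: 0.68
finger_force: 25.0
```

```bash
python3 -m jog '[{"fingers":55,"travel":[0,0,5],"turn":0},{"fingers":55,"travel":[0,0,10],"turn":0},{"fingers":55,"travel":[0,0,20],"turn":0},{"fingers":55,"travel":[0,0,25],"turn":0},{"fingers":55,"travel":[0,0,25],"turn":0},{"fingers":55,"travel":[0,0,25],"turn":0},{"fingers":55,"travel":[0,0,20],"turn":0},{"fingers":55,"travel":[0,0,0],"turn":0}]' && python3 - <<'E'
from h import *
d=cap("side");e=cap("top")
o=np.zeros((384,800,3),np.uint8);o[:,:400]=cv2.resize(d["frame"][200:320,200:325,::-1],(400,384),interpolation=cv2.INTER_CUBIC);o[:,400:]=cv2.resize(e["frame"][140:260,90:215,::-1],(400,384),interpolation=cv2.INTER_CUBIC)
cv2.imwrite("pics/lift.png",o);print(robot.read_state()["ee_pos"])
E
```

```text
time_s: 7.12
ee_pos: [0.5054, 0.3679, 0.2311]
orientation: [0.707, 0.707, 0.004, 0.001]
force: [-0.2, -0.0, -1.1]
grip_width: 0.68
finger_force: 25.0
[0.50366937 0.36690452 0.2258722 ]
```

View pics/lift.png

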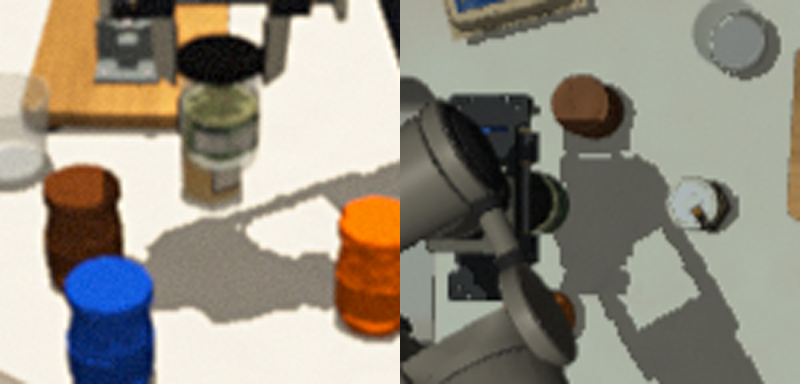

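```bash
python3 - <<'E'
from fit import *
S=cap("side")
p=robot.read_state()["ee_pos"];print(p)
for t in robot.trace("side","green_jar")[:5]:
    m=t["region"].astype(np.float32);k=np.argwhere(m>0).mean(0)[::-1];print(t["conf"],k.round(1),np.round(t["rect"],1))
    if abs(k[0]-269)<7 and k[1]<262: print(fit([(S,m)],lambda q:cyl(q,.032,.094,.129),[.503,.365],[.01,.01]),fit([(S,m)],lambda q:cyl([.503,q[0]],.032,.094,q[1]),[.365,.129],[.01,.01]))
E
```

```text
[0.50311404 0.36661186 0.22447717]
0.93 [317.2 283.4] [304.  262.4 333.4 305.6]
0.79 [268.7 234. ] [254.8 208.4 283.7 258.9]
(array([0.50407393, 0.35730645]), np.float64(0.12429387122392654)) (array([0.31368149, 0.09962426]), np.float64(0.06693208962678909))
0.69 [225.1 267.6] [209.8 251.8 240.1 288.6]
0.6 [233.4 304.1] [218.9 283.7 249.4 330.8]
```

```bash
python3 -m jog '[{"fingers":55,"travel":[5,-20,0],"turn":0},{"fingers":55,"travel":[8,-35,0],"turn":-1},{"fingers":55,"travel":[8,-35,0],"turn":-1},{"fingers":55,"travel":[8,-35,0],"turn":-1},{"fingers":55,"travel":[8,-35,0],"turn":-0.3},{"fingers":55,"travel":[8,-35,0],"turn":0},{"fingers":55,"travel":[8,-35,0],"turn":0},{"fingers":55,"travel":[8,-35,0],"turn":0}]' && python3 -m jog '[{"fingers":55,"travel":[6,-35,0],"turn":0},{"fingers":55,"travel":[4,-35,0],"turn":0},{"fingers":55,"travel":[2,-25,0],"turn":0},{"fingers":55,"travel":[1,-12,0],"turn":0},{"fingers":55,"travel":[0,0,0],"turn":0},{"fingers":55,"travel":[0,0,0],"turn":0},{"fingers":55,"travel":[0,0,0],"turn":0}]'
```

```text
time_s: 7.98
ee_pos: [0.564, 0.1002, 0.2238]
orientation: [0.727, 0.687, -0.001, -0.001]
force: [-0.4, -0.3, -2.1]
grip_width: 0.677
finger_force: 25.0
time_s: 8.57
ee_pos: [0.5773, -0.0037, 0.225]
orientation: [0.727, 0.687, -0.0, -0.001]
force: [0.5, 0.7, -3.1]
grip_width: 0.686
finger_force: 25.0
```

```bash
python3 -m jog '[{"fingers":55,"travel":[0,-8,0],"turn":0},{"fingers":55,"travel":[0,-6,-10],"turn":0},{"fingers":55,"travel":[0,0,-20],"turn":0},{"fingers":55,"travel":[0,0,-20],"turn":0},{"fingers":55,"travel":[0,0,-20],"turn":0},{"fingers":55,"travel":[0,0,-10],"turn":0},{"fingers":55,"travel":[0,0,-5],"turn":0},{"fingers":55,"travel":[0,0,0],"turn":0}]' && python3 -m jog '[{"fingers":55,"travel":[0,0,0],"turn":0},{"fingers":55,"travel":[0,0,0],"turn":0}]'; python3 - <<'E'
from h import *
d=cap("side");e=cap("top")
o=np.zeros((480,800,3),np.uint8);o[:,:400]=cv2.resize(d["frame"][150:246,200:280,::-1],(400,480),interpolation=cv2.INTER_CUBIC);o[:,400:]=cv2.resize(e["frame"][145:217,215:275,::-1],(400,480),interpolation=cv2.INTER_CUBIC)
cv2.imwrite("pics/place.png",o)
E
```

```text
time_s: 9.23
ee_pos: [0.5772, -0.0189, 0.1396]
orientation: [0.727, 0.687, -0.001, -0.001]
force: [-0.2, -0.2, -2.5]
grip_width: 0.685
finger_force: 25.0
time_s: 9.4
ee_pos: [0.5784, -0.0191, 0.1419]
orientation: [0.727, 0.687, 0.001, 0.001]
force: [-0.5, -0.1, -2.9]
grip_width: 0.681
finger_force: 25.0
```

View pics/place.png

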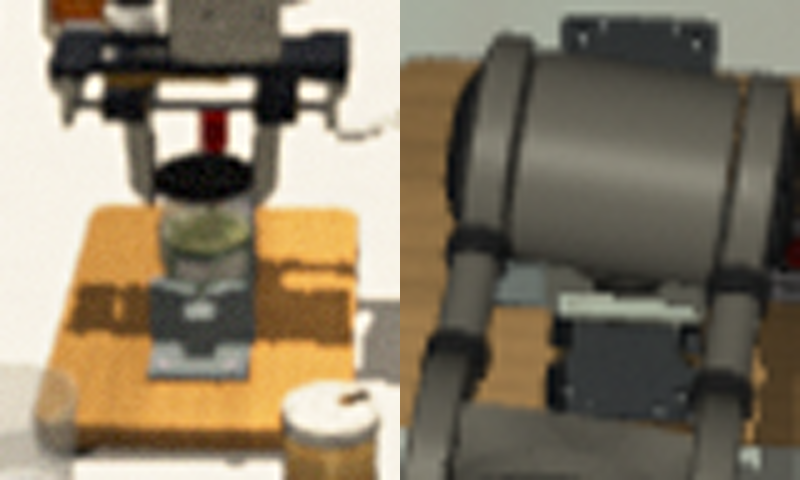

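```bash
python3 -m jog '[{"fingers":55,"travel":[-0.5,1,-5],"turn":0},{"fingers":55,"travel":[0,0,-4],"turn":0},{"fingers":55,"travel":[0,0,-2],"turn":0},{"fingers":55,"travel":[0,0,0],"turn":0},{"fingers":55,"travel":[0,0,0],"turn":0}]';python3 -m jog '[{"fingers":55,"travel":[0,0,-1],"turn":0},{"fingers":55,"travel":[0,0,0],"turn":0}]';python3 -m jog '[{"fingers":55,"travel":[0,0,-1],"turn":0},{"fingers":55,"travel":[0,0,0],"turn":0}]'
```

```text
time_s: 9.92
ee_pos: [0.5771, -0.018, 0.1295]
orientation: [0.727, 0.687, -0.0, -0.0]
force: [0.9, -0.1, -2.6]
grip_width: 0.682
finger_force: 25.0
time_s: 10.08
ee_pos: [0.5772, -0.018, 0.1287]
orientation: [0.727, 0.687, 0.0, 0.0]
force: [-0.4, 0.4, -3.0]
grip_width: 0.681
finger_force: 25.0
time_s: 10.25
ee_pos: [0.5771, -0.018, 0.1276]
orientation: [0.727, 0.687, -0.0, -0.0]
force: [-0.3, -0.3, -2.8]
grip_width: 0.683
finger_force: 25.0
```

```bash
for i in 1 2 3; do python3 -m jog '[{"fingers":55,"travel":[0,0,-1],"turn":0},{"fingers":55,"travel":[0,0,0],"turn":0}]' | grep -E "ee_pos|^force"; done
```

```text
ee_pos: [0.5771, -0.018, 0.1266]
force: [-0.3, -0.1, -2.4]
ee_pos: [0.5772, -0.018, 0.1264]
force: [-2.2, -0.4, 1.2]
ee_pos: [0.5772, -0.0181, 0.1263]
force: [-4.8, 0.1, 9.2]
```

```bash
python3 -m jog '[{"fingers":62,"travel":[0,0,1.2],"turn":0},{"fingers":80,"travel":[0,0,0],"turn":0},{"fingers":80,"travel":[0,0,0],"turn":0},{"fingers":80,"travel":[0,0,0],"turn":0},{"fingers":80,"travel":[0,0,0],"turn":0}]';python3 -m jog '[{"fingers":80,"travel":[0,0,5],"turn":0},{"fingers":80,"travel":[0,0,20],"turn":0},{"fingers":80,"travel":[0,0,25],"turn":0},{"fingers":80,"travel":[0,0,25],"turn":0},{"fingers":80,"travel":[0,0,25],"turn":0},{"fingers":80,"travel":[0,0,10],"turn":0},{"fingers":0,"travel":[0,0,0],"turn":0},{"fingers":0,"travel":[0,0,0],"turn":0}]'
```

```text
time_s: 11.17
ee_pos: [0.5774, -0.0181, 0.1259]
orientation: [0.727, 0.687, 0.0, 0.0]
force: [-0.1, -0.4, -0.1]
grip_width: 0.866
finger_force: 0.0
time_s: 11.83
ee_pos: [0.577, -0.018, 0.2355]
orientation: [0.727, 0.687, 0.0, 0.0]
force: [0.5, 0.1, -0.2]
grip_width: 0.775
finger_force: 0.0
```

```bash
python3 -m jog '[{"fingers":0,"travel":[-2,-35,0],"turn":0},{"fingers":0,"travel":[-2,-40,0],"turn":0},{"fingers":0,"travel":[-2,-40,0],"turn":0},{"fingers":0,"travel":[-2,-40,0],"turn":0},{"fingers":0,"travel":[-2,-30,0],"turn":0},{"fingers":0,"travel":[0,-10,0],"turn":0},{"fingers":0,"travel":[0,0,0],"turn":0},{"fingers":0,"travel":[0,0,0],"turn":0}]'
python3 - <<'E'
from fit import *
T=cap("top");S=cap("side")
for c,d in(("top",T),("side",S)):
  for t in robot.trace(c,"green_jar")[:6]:
    m=t["region"].astype(np.float32);k=np.argwhere(m>0).mean(0)[::-1]
    print(c,round(t["conf"],2),k.round(1),np.round(t["rect"],1))
    if 200<k[0]<262 and k[1]<220: print(fit([(d,m)],lambda q:cyl(q,.032,.094 if c=="top" else .05,.03 if c=="top" else .074),[.577,-.019],[.01,.01]))
  o=d["frame"]
  cv2.imwrite(f"pics/x_{c}.png",o[:,:,::-1])
o=np.zeros((480,800,3),np.uint8);o[:,:400]=cv2.resize(S["frame"][150:246,200:280,::-1],(400,480),interpolation=cv2.INTER_CUBIC);o[:,400:]=cv2.resize(T["frame"][145:217,220:280,::-1],(400,480),interpolation=cv2.INTER_CUBIC)
cv2.imwrite("pics/placed.png",o)
E
```

```text
time_s: 12.5
ee_pos: [0.5667, -0.2124, 0.2343]
orientation: [0.727, 0.686, -0.0, -0.002]
force: [1.2, 0.5, -0.1]
grip_width: 0.195
finger_force: 0.0
top 0.82 [148.2 172.7] [133.9 162.7 160.5 181.7]
top 0.59 [132.6 239.2] [116.8 233.3 144.6 250.5]
top 0.59 [112.2 180.7] [ 99.  171.9 125.9 192.5]
top 0.53 [250.1 181.3] [242.  172.6 259.  189.6]
(array([ 0.57642277, -0.01833356]), np.float64(0.05140969902276993))
top 0.25 [277.1 182.8] [263.  172.9 294.5 192.2]
side 0.76 [224.5 267.7] [212.8 249.6 237.7 290.1]
side 0.75 [233.7 303.7] [217.6 285.4 248.3 330.6]
side 0.63 [241.1 195.6] [231.4 183.7 252.4 205.8]
(array([ 0.57776752, -0.01332846]), np.float64(0.06726762652397156))
side 0.16 [242.1 176.6] [241.1 171.8 241.6 183.8]
(array([ 0.58424121, -0.20933203]), np.float64(5.136029243469238))
```

View pics/placed.png

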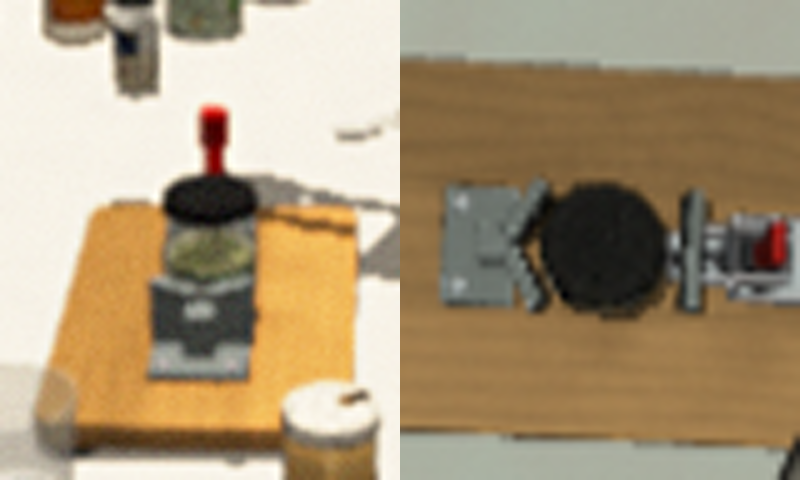

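The jar stands upright at (.576,-.018) between the jaws and clear of both: lid at (605,248) in the crop, V jaw on the left, sliding jaw on the right. Next I go behind the push plate.

```bash
python3 -m jog '[{"fingers":0,"travel":[0,0,-30],"turn":0},{"fingers":0,"travel":[0,0,-35],"turn":0},{"fingers":0,"travel":[0,0,-35],"turn":0},{"fingers":0,"travel":[0,0,-30],"turn":0},{"fingers":0,"travel":[0,0,-20],"turn":0},{"fingers":0,"travel":[0,0,-10],"turn":0},{"fingers":0,"travel":[0,0,0],"turn":0},{"fingers":0,"travel":[0,0,0],"turn":0}]' 10
```

```text
time_s: 13.37
ee_pos: [0.5678, -0.2125, 0.0766]
orientation: [0.727, 0.687, 0.0, 0.0]
force: [0.3, -0.5, -0.8]
grip_width: 0.006
finger_force: 0.0
```

```bash
python3 -m jog '[{"fingers":0,"travel":[0.3,5,-4],"turn":0},{"fingers":0,"travel":[0.3,5,-4],"turn":0},{"fingers":0,"travel":[0.3,5,0],"turn":0},{"fingers":0,"travel":[0.3,5,0],"turn":0},{"fingers":0,"travel":[0.3,5,0],"turn":0},{"fingers":0,"travel":[0.2,3,0],"turn":0},{"fingers":0,"travel":[0,0,0],"turn":0}]'
for i in 1 2 3 4 5; do python3 -m jog '[{"fingers":0,"travel":[0.1,2,0],"turn":0},{"fingers":0,"travel":[0,0,0],"turn":0}]' | grep -E "ee_pos|^force"; done
```

```text
time_s: 13.95
ee_pos: [0.569, -0.1842, 0.0682]
orientation: [0.727, 0.687, 0.0, 0.0]
force: [-0.3, 0.5, -0.8]
grip_width: 0.007
finger_force: 0.0
ee_pos: [0.569, -0.1829, 0.068]
force: [-0.5, 0.5, -0.6]
ee_pos: [0.5691, -0.1809, 0.0679]
force: [0.6, 0.4, 0.1]
ee_pos: [0.5692, -0.1788, 0.0679]
force: [-0.2, 1.4, 0.3]
ee_pos: [0.5693, -0.1772, 0.068]
force: [-0.3, -1.9, -0.9]
ee_pos: [0.5694, -0.1753, 0.0679]
force: [-0.0, -3.5, -1.2]
```

```bash
for i in 1 2 3 4 5; do python3 -m jog '[{"fingers":0,"travel":[0.1,1,0],"turn":0},{"fingers":0,"travel":[0,1,0],"turn":0},{"fingers":0,"travel":[0,0,0],"turn":0}]' | grep -E "ee_pos|^force"; done
```

```text
ee_pos: [0.5695, -0.173, 0.068]
force: [-0.4, -3.6, -1.1]
ee_pos: [0.5697, -0.1708, 0.0679]
force: [0.3, -3.8, -1.3]
ee_pos: [0.5698, -0.1688, 0.068]
force: [-0.4, -3.0, -1.8]
ee_pos: [0.5699, -0.1674, 0.068]
force: [0.3, -6.2, -1.7]
ee_pos: [0.57, -0.1655, 0.068]
force: [0.3, -6.4, -1.7]
```

```bash
for i in 1 2 3 4; do python3 -m jog '[{"fingers":0,"travel":[0,1,0],"turn":0},{"fingers":0,"travel":[0,0,0],"turn":0},{"fingers":0,"travel":[0,0,0],"turn":0}]' | grep -E "ee_pos|^force"; done
```

```text
ee_pos: [0.5701, -0.1646, 0.068]
force: [0.5, -7.4, -2.6]
ee_pos: [0.5701, -0.1636, 0.0679]
force: [0.7, -6.6, -2.5]
ee_pos: [0.5702, -0.1626, 0.068]
force: [1.2, -6.9, -2.0]
ee_pos: [0.5702, -0.1616, 0.068]
force: [1.0, -6.7, -2.9]
```

```bash
for i in 1 2; do python3 -m jog '[{"fingers":0,"travel":[0.1,1,0],"turn":0},{"fingers":0,"travel":[0,0,0],"turn":0},{"fingers":0,"travel":[0,0,0],"turn":0}]' | grep -E "ee_pos|^force"; done
```

```text
ee_pos: [0.5703, -0.161, 0.068]
force: [0.4, -7.8, -3.5]
ee_pos: [0.5703, -0.1606, 0.068]
force: [0.4, -9.9, -3.8]
```

```bash
for i in 1 2; do python3 -m jog '[{"fingers":0,"travel":[0,0.5,0],"turn":0},{"fingers":0,"travel":[0,0,0],"turn":0},{"fingers":0,"travel":[0,0,0],"turn":0},{"fingers":0,"travel":[0,0,0],"turn":0}]' | grep -E "ee_pos|^force"; done
```

```text
ee_pos: [0.5703, -0.1605, 0.068]
force: [0.4, -11.8, -3.3]
ee_pos: [0.5704, -0.1603, 0.068]
force: [0.3, -13.3, -4.3]
```

```bash
python3 -m jog '[{"fingers":0,"travel":[0,0.5,0],"turn":0},{"fingers":0,"travel":[0,0,0],"turn":0},{"fingers":0,"travel":[0,0,0],"turn":0},{"fingers":0,"travel":[0,0,0],"turn":0}]' | grep -E "ee_pos|^force"; python3 -m jog '[{"fingers":0,"travel":[0,-3,0],"turn":0},{"fingers":0,"travel":[0,-7,0],"turn":0},{"fingers":0,"travel":[0,-20,0],"turn":0},{"fingers":0,"travel":[0,-10,30],"turn":0},{"fingers":0,"travel":[0,0,40],"turn":0},{"fingers":0,"travel":[0,0,40],"turn":0},{"fingers":0,"travel":[0,0,30],"turn":0},{"fingers":0,"travel":[0,0,10],"turn":0}]'
python3 -m jog '[{"fingers":0,"travel":[0,0,0],"turn":0},{"fingers":0,"travel":[0,0,0],"turn":0}]'
python3 - <<'E'
from h import *
T=cap("top");S=cap("side")
o=np.zeros((480,800,3),np.uint8);o[:,:400]=cv2.resize(S["frame"][150:246,200:280,::-1],(400,480),interpolation=cv2.INTER_CUBIC);o[:,400:]=cv2.resize(T["frame"][145:217,230:290,::-1],(400,480),interpolation=cv2.INTER_CUBIC)
cv2.imwrite("pics/nip.png",o)
E
```

```text
ee_pos: [0.5703, -0.1601, 0.068]
force: [0.1, -13.7, -3.2]
time_s: 19.2
ee_pos: [0.5717, -0.1977, 0.2237]
orientation: [0.727, 0.687, 0.002, 0.004]
force: [0.4, 0.2, 0.2]
grip_width: 0.002
finger_force: 0.0
time_s: 19.37
ee_pos: [0.5697, -0.1969, 0.2173]
orientation: [0.727, 0.687, 0.0, -0.001]
force: [-1.2, -0.3, -0.7]
grip_width: 0.002
finger_force: 0.0
```

View pics/nip.png

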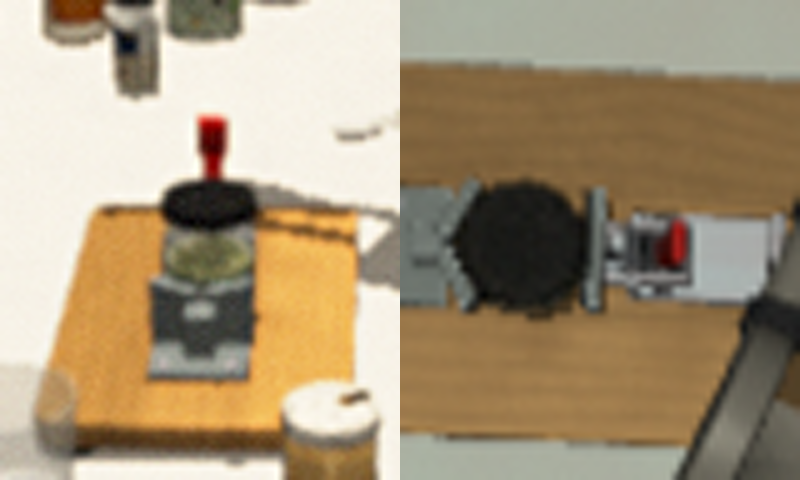

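Jar nipped: the lid at (527,245) sits between the V jaw and the sliding jaw at (597,250), with the red lever tip at (678,243). Now to position the finger in front of the lever, above the lid.

```bash
python3 -m jog '[{"fingers":0,"travel":[1,30,0],"turn":0},{"fingers":0,"travel":[1,40,0],"turn":0},{"fingers":0,"travel":[1,40,0],"turn":0},{"fingers":0,"travel":[0,26,0],"turn":0},{"fingers":0,"travel":[0,0,0],"turn":0},{"fingers":0,"travel":[0,0,0],"turn":0},{"fingers":0,"travel":[0,0,0],"turn":0}]'
```

```text
time_s: 20.05
ee_pos: [0.5727, -0.0617, 0.2165]
orientation: [0.727, 0.687, -0.001, -0.001]
force: [0.1, -0.5, -0.6]
grip_width: 0.006
finger_force: 0.0
```

```bash
python3 -m jog '[{"fingers":0,"travel":[0,0,-20],"turn":0},{"fingers":0,"travel":[0,0,-20],"turn":0},{"fingers":0,"travel":[0,0,-12],"turn":0},{"fingers":0,"travel":[0,0,-5],"turn":0},{"fingers":0,"travel":[0,0,0],"turn":0},{"fingers":0,"travel":[0,0,0],"turn":0}]'; for i in 1 2 3 4 5; do python3 -m jog '[{"fingers":0,"travel":[0,-2,0],"turn":0},{"fingers":0,"travel":[0,-2,0],"turn":0},{"fingers":0,"travel":[0,0,0],"turn":0}]'| grep -E "ee_pos|^force"; done
```

```text
time_s: 20.55
ee_pos: [0.5732, -0.0624, 0.161]
orientation: [0.727, 0.686, -0.0, 0.0]
force: [-0.5, 0.6, 0.3]
grip_width: 0.005
finger_force: 0.0
ee_pos: [0.5735, -0.0662, 0.1617]
force: [-0.1, -0.1, -0.3]
ee_pos: [0.5732, -0.0699, 0.1611]
force: [-0.0, 1.1, 0.1]
ee_pos: [0.5731, -0.0739, 0.1609]
force: [0.2, -1.0, 0.5]
ee_pos: [0.5731, -0.0779, 0.1609]
force: [0.0, 0.0, 0.7]
ee_pos: [0.5731, -0.0819, 0.1609]
force: [-0.8, 0.1, 0.4]
```

```bash
python3 -m jog '[{"fingers":0,"travel":[-0.3,-5,-2],"turn":0},{"fingers":0,"travel":[-0.3,-5,-2],"turn":0},{"fingers":0,"travel":[0,0,0],"turn":0}]'| grep -E "ee_pos|^force"; python3 -m jog '[{"fingers":0,"travel":[-0.3,-5,-2],"turn":0},{"fingers":0,"travel":[0,0,0],"turn":0}]'| grep -E "ee_pos|^force"; python3 -m jog '[{"fingers":0,"travel":[-0.3,-5,-2],"turn":0},{"fingers":0,"travel":[0,0,0],"turn":0}]'| grep -E "ee_pos|^force";
```

```text
ee_pos: [0.5724, -0.0924, 0.1566]
force: [-0.1, 1.1, -0.1]
ee_pos: [0.5723, -0.097, 0.155]
force: [0.9, 2.1, 3.3]
ee_pos: [0.5721, -0.1016, 0.1533]
force: [-0.4, 2.8, 5.7]
```

```bash
python3 -m jog '[{"fingers":0,"travel":[-0.3,-5,-1.2],"turn":0},{"fingers":0,"travel":[0,0,0],"turn":0}]'| grep -E "ee_pos|^force"; python3 -m jog '[{"fingers":0,"travel":[-0.3,-5,-2],"turn":0},{"fingers":0,"travel":[0,0,0],"turn":0}]'| grep -E "ee_pos|^force"; python3 - <<'E'
from h import *
T=cap("top");S=cap("side")
o=np.zeros((480,800,3),np.uint8);o[:,:400]=cv2.resize(S["frame"][150:246,200:280,::-1],(400,480),interpolation=cv2.INTER_CUBIC);o[:,400:]=cv2.resize(T["frame"][145:217,240:300,::-1],(400,480),interpolation=cv2.INTER_CUBIC)
cv2.imwrite("pics/lev.png",o)
for n,f,d in(("side",S["frame"],S),("top",T["frame"],T)):
    f=f.astype(int);m=(f[...,0]>90)&(f[...,0]>2.2*f[...,1])&(f[...,0]>2.2*f[...,2]);a=np.argwhere(m[165:200,225:300])
    print(n,len(a),a.min(0)+[165,225] if len(a) else 0,a.max(0)+[165,225] if len(a) else 0)
E
```

```text
ee_pos: [0.5718, -0.1057, 0.1519]
force: [0.8, 6.1, 3.8]
ee_pos: [0.5715, -0.1101, 0.1498]
force: [1.1, 8.7, 5.0]
side 19 [178 241] [185 244]
top 0 0 0
```

```bash
python3 -m jog '[{"fingers":0,"travel":[-0.3,-5,-3],"turn":0},{"fingers":0,"travel":[0,0,0],"turn":0}]'| grep -E "ee_pos|^force"; python3 -m jog '[{"fingers":0,"travel":[-0.3,-5,-4],"turn":0},{"fingers":0,"travel":[0,0,0],"turn":0}]'| grep -E "ee_pos|^force";python3 -m jog '[{"fingers":0,"travel":[-0.3,-4.5,-4.5],"turn":0},{"fingers":0,"travel":[0,0,0],"turn":0}]'| grep -E "ee_pos|^force"
```

```text
ee_pos: [0.5714, -0.1159, 0.147]
force: [0.7, 5.5, 4.2]
ee_pos: [0.5712, -0.1214, 0.1429]
force: [1.4, 3.4, 3.2]
ee_pos: [0.5705, -0.1263, 0.138]
force: [0.9, 1.8, 2.1]
```

```bash
python3 -m jog '[{"fingers":0,"travel":[-0.2,-4,-5],"turn":0},{"fingers":0,"travel":[0,0,0],"turn":0}]'| grep -E "ee_pos|^force"; python3 -m jog '[{"fingers":0,"travel":[-0.2,-4,-6],"turn":0},{"fingers":0,"travel":[0,0,0],"turn":0}]'| grep -E "ee_pos|^force";python3 -m jog '[{"fingers":0,"travel":[-0.1,-2.5,-5],"turn":0},{"fingers":0,"travel":[0,0,0],"turn":0}]'| grep -E "ee_pos|^force"
```

```text
ee_pos: [0.5699, -0.1305, 0.1325]
force: [-0.1, 0.8, 0.1]
ee_pos: [0.5694, -0.1347, 0.126]
force: [0.1, 0.4, 0.6]
ee_pos: [0.5692, -0.137, 0.1209]
force: [-0.6, -0.3, -0.7]
```

```bash
python3 -m jog '[{"fingers":0,"travel":[0,0,20],"turn":0},{"fingers":0,"travel":[0,0,35],"turn":0},{"fingers":0,"travel":[0,0,35],"turn":0},{"fingers":0,"travel":[0,-20,20],"turn":0},{"fingers":0,"travel":[0,-40,0],"turn":0},{"fingers":0,"travel":[0,-40,0],"turn":0},{"fingers":0,"travel":[0,-40,0],"turn":0},{"fingers":0,"travel":[0,0,0],"turn":0}]'
python3 - <<'E'
from h import *
T=cap("top");S=cap("side")
o=np.zeros((480,800,3),np.uint8);o[:,:400]=cv2.resize(S["frame"][150:246,200:280,::-1],(400,480),interpolation=cv2.INTER_CUBIC);o[:,400:]=cv2.resize(T["frame"][145:217,230:290,::-1],(400,480),interpolation=cv2.INTER_CUBIC)
cv2.imwrite("pics/lev2.png",o)
for n,f,d in(("side",S["frame"],S),("top",T["frame"],T)):
    f=f.astype(int);m=(f[...,0]>80)&(f[...,0]>2.2*f[...,1])&(f[...,0]>2.2*f[...,2]);a=np.argwhere(m[165:200,225:300])
    print(n,len(a),a.min(0)+[165,225] if len(a) else 0,a.max(0)+[165,225] if len(a) else 0)
d=T
for z in(.066,.1,.13,.148): print(z,[atz(T,u,182,z)[1].round(4) for u in (260,265,270,275,280,285,290,295)])
E
```

```text
time_s: 24.48
ee_pos: [0.5687, -0.2836, 0.2315]
orientation: [0.729, 0.685, -0.001, 0.001]
force: [-0.6, 0.2, -0.7]
grip_width: 0.005
finger_force: 0.0
side 4 [185 243] [186 245]
top 89 [181 272] [186 292]
0.066 [np.float64(-0.0527), np.float64(-0.0701), np.float64(-0.0875), np.float64(-0.1049), np.float64(-0.1223), np.float64(-0.1397), np.float64(-0.157), np.float64(-0.1744)]
0.1 [np.float64(-0.0522), np.float64(-0.0692), np.float64(-0.0862), np.float64(-0.1032), np.float64(-0.1202), np.float64(-0.1372), np.float64(-0.1542), np.float64(-0.1712)]
0.13 [np.float64(-0.0517), np.float64(-0.0684), np.float64(-0.0851), np.float64(-0.1017), np.float64(-0.1184), np.float64(-0.1351), np.float64(-0.1518), np.float64(-0.1684)]
0.148 [np.float64(-0.0515), np.float64(-0.0679), np.float64(-0.0844), np.float64(-0.1009), np.float64(-0.1173), np.float64(-0.1338), np.float64(-0.1503), np.float64(-0.1667)]
```

View pics/lev2.png

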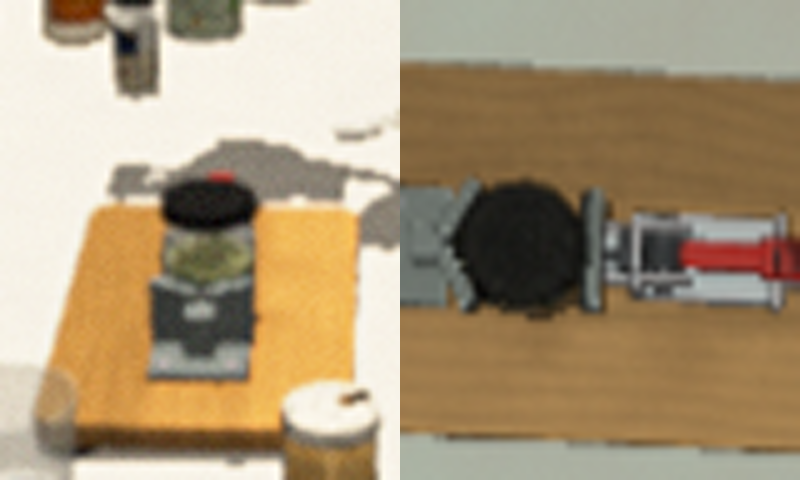

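```bash
python3 - <<'E'
from fit import *
T=cap("top");S=cap("side");f=T["frame"].astype(int)
m=(f[...,0]>80)&(f[...,0]>2.0*f[...,1])&(f[...,0]>2.0*f[...,2]);a=np.argwhere(m[165:200,225:300])+[165,225]
print(a.min(0),a.max(0)); print("end y",atz(T,a[:,1].max()+.5,183.5,.07),"start",atz(T,a[:,1].min()-.5,183,.07))
for t in robot.trace("top","green_jar")[:6]:
    k=t["region"].astype(np.float32);c=np.argwhere(k>0).mean(0)[::-1]
    if 235<c[0]<262: print(t["conf"],c,fit([(T,k)],lambda q:cyl(q,.032,.094,.03),[.577,-.012],[.01,.01]))
for q in("push_plate","jaw","carriage"):
    for t in robot.trace("top",q)[:2]: print(q,round(t["conf"],2),np.round(t["rect"],1))
E
```

```text
[181 272] [186 292]
end y [ 0.56913293 -0.16529913  0.07      ] start [ 0.57173264 -0.09247133  0.07      ]
0.81 [248.00632911 180.83860759] (array([ 0.57825976, -0.01142614]), np.float64(0.04865506291389465))
push_plate 0.76 [256.8 173.9 290.3 192.3]
jaw 0.39 [258.1 172.1 266.2 187.8]
carriage 0.56 [258.7 176.8 294.3 189.2]
```

```bash
python3 - <<'E'
from h import *
S=cap("side");T=cap("top");f=S["frame"].astype(int)
m=(f[...,0]>110)&(f[...,0]>1.6*f[...,1])&(f[...,0]>1.6*f[...,2]);a=np.argwhere(m[170:195,235:255])+[170,235];print(a.min(0),a.max(0),len(a))
for py in(-.086,-.091):
  for t in(.9,1.1,1.27,1.4,1.57):
    for o in(.0045,):
      y=py-.082*np.sin(t)+o*np.cos(t);z=.066+.082*np.cos(t)+o*np.sin(t);X=[.569,y,z];print(py,t,proj(S,X).round(1),proj(T,X).round(1))
print("lid top rear",proj(S,[.577,-.011-.032,.124]))
E
```

```text
[184 242] [185 246] 7
-0.086 0.9 [243.8 173.5] [288.5 182.4]
-0.086 1.1 [243.9 175.9] [291.  182.7]
-0.086 1.27 [244.  178.5] [292.4 183. ]
-0.086 1.4 [244.  180.7] [293.1 183.2]
-0.086 1.57 [244.1 184. ] [293.3 183.5]
-0.091 0.9 [243.8 173. ] [290.  182.4]
-0.091 1.1 [243.9 175.4] [292.5 182.7]
-0.091 1.27 [244.  177.9] [293.9 182.9]
-0.091 1.4 [244.  180.2] [294.5 183.2]
-0.091 1.57 [244.1 183.4] [294.7 183.5]
lid top rear [241.15549458 184.82648514]
```

```bash
python3 -c "
from station import robot
print(robot.hand_in())"
```

```text
the job is handed in; nothing more can be done
None
```

The black-lidded jar stands upright between the jaws; I nipped it at about 14 N of push and threw the red lever over, and the final pictures show it lying flat at its stop. I handed the job in; lever force peaked near 10 N (up to 15 N expected) and the clamp's tightness was not measured.

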